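Set the driver's clutch collar to its mark

TASK

Two straight cordless tools stand nose-up in round bench stands. On the driver, the one with a slim bit-holder post on its nose, turn the black clutch collar anticlockwise (seen from above) until the white rib on the collar lines up with the white bar on the fixed dark nose inside it, where it clicks into place, and let go. Leave the drill, the thicker tool with the wide chuck, and its collar setting alone.

Things in the scene. Friction and masses are not known exactly. Their poses are not given: they have to be found in the camera images.
- clutch_centre (a point): Centre of the driver's clutch collar, half-way up, 163 mm above the bench. Black ring, 56 mm across, 26 mm high, grips across any diameter; fixed barrel below it 50 mm across. x turns with it and points to the raised white rib on its top, 19 to 28 mm from the axis; z up. In its middle the fixed dark nose, 38 mm across, flush, with a post 13 mm across, top 192 mm above the bench. Stand 100 mm across.
- driver_mark (a point): The mark: a white bar 11 mm long, 5.5 mm wide, on the dark top of the driver's fixed nose, running outward from the post. This point is on the bar, 14 mm from the collar's axis, 178 mm above the bench. Fixed to the driver; x points level outward from the axis along the bar, z is up.
- clutch (a joint): Angle of the driver's collar, rad: 0 when the white rib is in line with the mark, growing anticlockwise seen from above; travel -1.8 to 0.75. Begins 0.5 to 1.6 short of the mark (negative). A detent every 30 degrees (0.524), one at 0, pulls the released collar into the nearest click; about 0.1 N m turns it over a click.
- drill_rib (a point): The drill, a bystander: white rib on the top of its collar, 25 mm from the drill's vertical axis, 150 mm above the bench; x points outward, so the axis is 25 mm back along x. Collar 56 mm across, turns with light friction; wide steel chuck above it 42 mm across, top 196 mm above the bench. Round stand, 100 mm across. At least 150 mm from the driver; either may be the left one.
There are look-alikes about, which are no part of the job. Leave any red or yellow look-alike of the part that bears clutch_centre alone.

How it is judged:
At the end, for the whole second after the job is handed in: The driver's collar rests with its white rib within 0.2 rad (11 degrees) of the mark, and the drill's collar is still where it was at the start (its rib within 6 mm) (value of joint clutch between -0.2 and 0.2 rad and velocity of joint clutch between -0.1 and 0.1 rad/s and distance of drill_rib from where it was at the start of the episode below 0.006 m); the robot touches nothing.
It fails at once if the drill's collar is turned (its rib moves more than 8 mm) (distance of drill_rib from where it was at the start of the episode above 0.008 m).
It also fails if it takes over 26 s, if anything falls off the work surface, if the arm or the gripper's body presses on something with over 40 N, if the wrist force passes 120 N, or if a joint passes its speed limit or range.

ROBOT

A 6-joint arm with a two-finger parallel gripper is mounted at the origin on the work surface. World frame = base frame: x ahead of the robot, y to its left, z up, the work surface at z = 0. Lengths are in m, angles in rad, forces in N, time in s.
With the tool pointing down it reaches from about 0.35 to 0.85 m from the base axis. Payload 8.1 kg.
Tool frame: the origin (TCP) lies at the centre of the arm's flange, where the gripper is bolted on; the fingertips stand 186 mm ahead of it and the grasp point (between the pads) lies 167 mm ahead of it; y points along the fingers, x is the direction in which the jaws open and shut, and the axes are right-handed (so a half turn about y gives the same grasp; the last joint's range is limited). The gripper opens to 93 mm and grips with 3 to 60 N. Pads are 15 mm wide; open, the fingers measure 128 mm over their backs; the gripper's body (75 mm by 188 mm) begins 65 mm behind the grasp point.
Start: joints at [1.025, 0.13, 1.488, -0, 1.523, -0.085], TCP at [0.267, 0.537, 0.405] pointing down, gripper open.
Joint ranges: [-2.96, 2.96], [-0.89, 2.26], [0.02, 2.5], [-1.34, 4.48], [0, 2.73], [-2.66, 2.66]. Speed limits (rad/s): [2.39, 2.39, 2.79, 3.14, 3.14, 3.14].

INTERFACE

Orientations are given as a unit quaternion [x, y, z, w].
In Python, from bench import read_state, get_image, ctrl gives the robot as it stands.
- The arm moves only by the tool move_arm, never from a script. Its argument "plan" is a list that holds one entry, the list of rows, each a list of 5 numbers: the closure, from 0 (fully open) to 1 (shut), then the shift along the tool's x, y, z in m, then the turn about the tool's y in rad. A call has exactly 8 rows; each row shifts and turns the commanded pose from where the row before left it, along the tool's axes as they then stand; what a row does not reach is not made up. A row lasts 1/10 s, in which the tool goes at most 50 mm and 8.59 degrees, less where a joint would pass 70% of its speed; a pose out of reach is approached as far as the arm can. A call with a gripper value outside its range is refused whole. The fingers move at their own pace and stop on an object; the grip force is fixed at half the most. Time passes only in rows, so rows that do not move let the fingers close, or fill a call up. It gives the time, the measured TCP pose, the force and the opening at its end, in the units of the state.
- read_state(): the state, without advancing time (a new reading comes with each control period).
- get_image(name): name is "side" or "top"; returns a dict with "image" (384x512x3 uint8, blue, green, red), "depth" (384x512 float32, m along the optical axis (not along the pixel's ray), 0 where there is no reading), "intrinsics" (3x3 intrinsics, pixels), "camera_from_world" (4x4, takes a point from world to camera coordinates). Camera axes: x right, y up, looking along -z (the intrinsics and any distortion apply to the point x, -y, -z); pixel columns grow to the right and rows downward; lengths in m; the calibration is good to about 2 mm. A picture is of the moment at which its call begins.
- ctrl.sign_off(): hands the job in, once; it reports no verdict.
The state is a dict: "clock": time; "joint_pos": joint angles; "dq": joint speeds; "joint_torque": joint torques, N m; "position": TCP position; "eef_rot": TCP orientation; "contact_force": force on the tool from outside, world axes, zero at the start; "ft_torque": the same for the moment, N m; "width": finger opening in m.
Only numpy, scipy, OpenCV 4.12 (cv2) and the standard library are available. Lean on these libraries where they do the work, as an engineer would, in place of code of your own. Each camera call takes 0.05 s, during which the arm holds its last target. There are 200 camera calls.

## Working session

There is one attempt and no reset: what is moved stays moved. The work goes in short steps, Python scripts to look and compute and a tool call to move; the robot and the scene stay as the last step left them, time stands still between calls to the robot, and variables do not carry over. Pictures are saved under pics/ and viewed, about 8 in all and at most 12, crops included, and the job is handed in when it is done.

Besides the shell and the picture viewer there is one more tool, called after "Request:" as a command line: name --argument value ..., lists and objects as JSON in quotes. move_arm: Moves the arm, as the interface text tells. Its arguments: {"type":"object","properties":{"plan":{"type":"array","items":{"type":"array","items":{"type":"array","items":{"type":"number"}}}}},"required":["plan"]}

```bash
mkdir -p pics; cat > h.py <<'E'
import numpy as np, cv2
from bench import read_state, get_image, ctrl
from scipy.spatial.transform import Rotation as R
def ray(d,u,v,z):
    K=d["intrinsics"];T=np.array(d["camera_from_world"])
    x=(u-K[0][2])/K[0][0];y=(v-K[1][2])/K[1][1]
    w=T[:3,:3].T@np.array([x,-y,-1.]);c=-T[:3,:3].T@T[:3,3]
    return c+w*(z-c[2])/w[2]
def proj(d,p):
    T=np.array(d["camera_from_world"]);q=T[:3,:3]@p+T[:3,3]
    v=np.array(d["intrinsics"])@np.array([q[0],-q[1],-q[2]]);return v[:2]/v[2]
E
python3 - <<'E'
from h import *
for n in("top","side"):
    d=get_image(n);cv2.imwrite(f"pics/{n}0.png",d["image"]);np.save(f"{n}0.npy",d,allow_pickle=True)
    T=d["camera_from_world"];print(n,-T[:3,:3].T@T[:3,3],d["intrinsics"][0][0])
s=read_state();print(s["clock"],s["position"],R.from_quat(s["eef_rot"]).as_matrix().round(3),s["width"])
E
```

```text
top [0.44616776 0.07229212 0.81285915] 356.66574693420546
side [ 0.50388672 -0.56314337  0.90337579] 414.82464078195335
0.1 [0.26666681 0.53725696 0.40382559] [[ 0.445 -0.001 -0.896]
 [ 0.896 -0.001  0.445]
 [-0.002 -1.     0.   ]] 0.09295522840714925
```

View pics/top0.png

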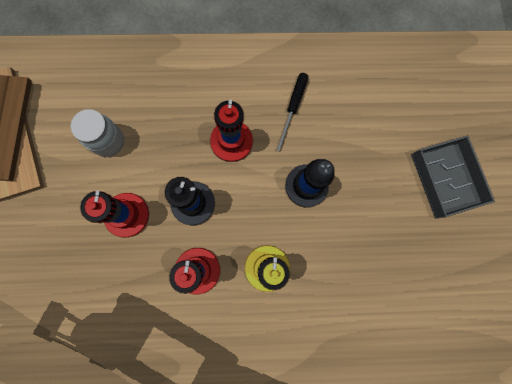

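View pics/side0.png

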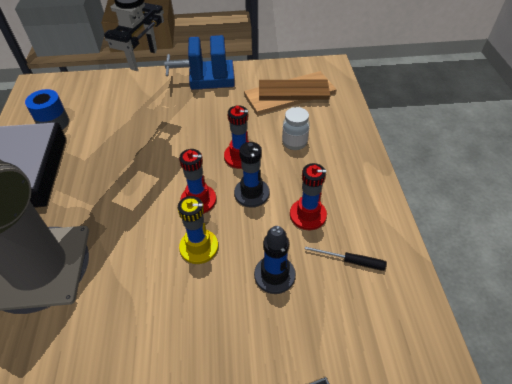

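Candidates in the top view are the black driver with the slim post at (183,190), the black drill with the wide chuck at (318,172), and look-alikes in red at (230,113), (98,206) and (187,276) and in yellow at (273,272). The driver is the black one at (183,190). I'll check that in a close crop and measure it.

```bash
python3 - <<'E'
from h import *
d=np.load("top0.npy",allow_pickle=True).item();im=d["image"]
a=cv2.resize(im[160:230,150:220],(490,490),interpolation=cv2.INTER_CUBIC)
s=np.load("side0.npy",allow_pickle=True).item()["image"]
b=cv2.resize(s[135:175,230:270],(300,300),interpolation=cv2.INTER_CUBIC)
c=np.zeros((490,790,3),np.uint8);c[:,:490]=a;c[:300,490:]=b;cv2.imwrite("pics/crop0.png",c)
g=im[160:230,150:220];m=((g.min(2)>110)).astype(np.uint8)
n,l,st,ce=cv2.connectedComponentsWithStats(m)
for i in range(1,n):
    if st[i,4]<200: print(st[i,4],ce[i]+[150,160],ray(d,*(ce[i]+[150,160]),.178).round(4))
for nm,px in dict(driver=(183,191),red1=(230,115),red2=(98,206),red3=(187,276),yel=(273,272),drill=(318,172)).items(): print(nm,ray(d,*px,.176).round(3))
E
```

```text
19 [181.78947368 184.26315789] [0.5609 0.178  0.178 ]
13 [192.15384615 188.46153846] [0.5528 0.1595 0.178 ]
driver [0.549 0.176 0.176]
red1 [0.691 0.089 0.176]
red2 [0.526 0.326 0.176]
red3 [0.4   0.169 0.176]
yel [0.402 0.02  0.176]
drill [ 0.578 -0.07   0.176]
```

View pics/crop0.png

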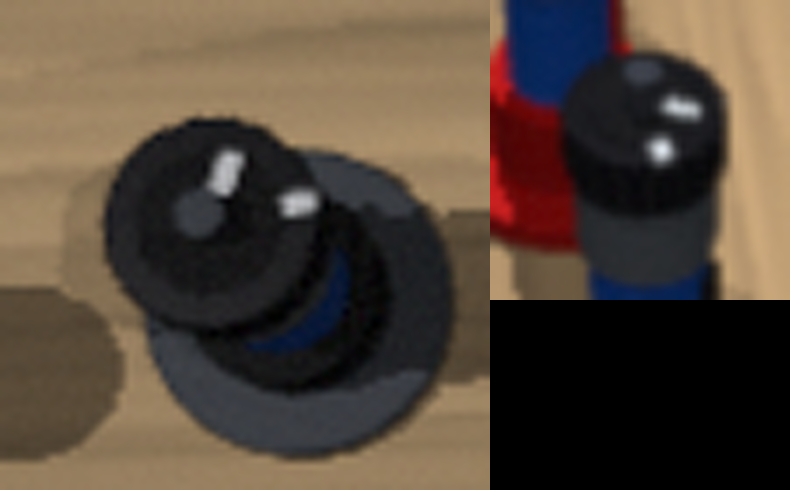

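The crop confirms the driver: a black collar with a slim grey post at crop (200,213). The mark bar at (225,172) runs out from the post, and the rib is at (298,204). The axis is near (0.5475, 0.180), and the rib is about 65° clockwise of the mark. I'll refine this while starting the approach, keeping the height and yaw.

Request:
move_arm --plan '[[[0,-0.0195,0,-0.041,0],[0,-0.0195,0,-0.041,0],[0,-0.0195,0,-0.041,0],[0,-0.0195,0,-0.041,0],[0,-0.0195,0,-0.041,0],[0,-0.0195,0,-0.041,0],[0,-0.0195,0,-0.041,0],[0,-0.0195,0,-0.041,0]]]'

```text
clock: 0.9
position: [0.4919, 0.2502, 0.4044]
eef_rot: [-0.601, -0.372, 0.373, 0.601]
contact_force: [0.4, 0.6, 1.1]
width: 0.0932
```

```bash
python3 - <<'E'
from h import *
from scipy.optimize import least_squares
P={}
for n,(x0,x1,y0,y1),t in(("top",(150,220,160,230),110),("side",(235,268,138,165),110)):
    d=np.load(n+"0.npy",allow_pickle=True).item();g=d["image"][y0:y1,x0:x1].astype(float).min(2)
    k,l,st,ce=cv2.connectedComponentsWithStats((g>t).astype(np.uint8))
    for i in range(1,k):
        if 4<st[i,4]<60:
            m=cv2.dilate((l==i).astype(np.uint8),np.ones((3,3)));w=np.clip(g-50,0,None)*m;yy,xx=np.mgrid[y0:y1,x0:x1]
            p=ray(d,(w*xx).sum()/w.sum(),(w*yy).sum()/w.sum(),.178);print(n,st[i,4],p.round(4))
            P.setdefault(n,[]).append(p[:2])
for n in P:
    if len(P[n])!=2: continue
    A=sorted(P[n],key=lambda p:-p[1]); m,r=A
    f=least_squares(lambda c:[np.hypot(*(m-c))-.014,np.hypot(*(r-c))-.0235],[.5475,.18]);c=f.x
    a=np.arctan2(*(m-c)[::-1]);b=np.arctan2(*(r-c)[::-1]);print(n,c.round(4),a,b,"clutch",b-a)
# collar top circle by depth, top view
d=np.load("top0.npy",allow_pickle=True).item();D=d["depth"];ct=.8129
yy,xx=np.mgrid[160:230,150:220];z=ct-D[160:230,150:220];m=(z>.165)&(z<.183)
u,v=xx[m],yy[m];print(m.sum(),ray(d,(u.min()+u.max())/2,(v.min()+v.max())/2,.176).round(4),(u.max()-u.min()+1)*.637/356.7)
s=read_state();print(s["position"],R.from_quat(s["eef_rot"]).as_matrix().round(3),s["clock"])
E
```

```text
top 19 [0.561  0.1781 0.178 ]
top 13 [0.5526 0.1594 0.178 ]
side 10 [0.5609 0.1761 0.178 ]
side 6 [0.5525 0.1573 0.178 ]
top [0.5477 0.1824] -0.31383695397729877 -1.3580896739441177 clutch -1.044252719966819
side [0.5475 0.1803] -0.3063583392727655 -1.3567864337389561 clutch -1.0504280944661906
726 [0.5472 0.1806 0.176 ] 0.057146061115783575
[0.49191783 0.25015591 0.40437396] [[ 0.445 -0.001 -0.896]
 [ 0.896 -0.     0.445]
 [-0.    -1.     0.   ]] 0.9
```

Request:
move_arm --plan '[[[0,-0.0187,0,-0.0403,0],[0,-0.0186,0,-0.0403,0],[0,0,0,0,0],[0,0,0,0,0],[0,0,0.023,0,0],[0,0,0.023,0,0],[0,0,0.023,0,0],[0,0,0,0,0]]]'

```text
clock: 1.7
position: [0.5446, 0.1837, 0.3316]
eef_rot: [-0.6, -0.371, 0.376, 0.602]
contact_force: [-0.4, -0.5, 0.9]
width: 0.0929
```

```bash
python3 - <<'E'
from h import *
s=read_state();print(s["position"],s["contact_force"],s["clock"],s["joint_pos"])
d=get_image("side");cv2.imwrite("pics/s1.png",cv2.resize(d["image"][60:260,120:380],(780,600)))
E
```

```text
[0.54455697 0.18370862 0.33163339] [-0.44659481 -0.4846545   0.91787708] 1.7 [ 2.36022780e-01  1.11382459e-01  1.64362995e+00  4.11794802e-04
  1.39369663e+00 -8.75925327e-01]
```

View pics/s1.png

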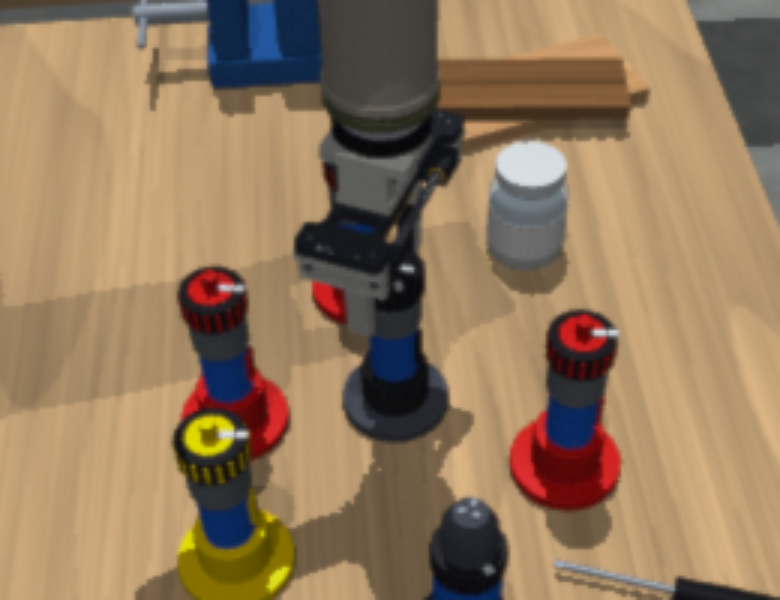

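The fingers straddle the driver's collar, at about (390,280) in the crop, and touch nothing. I'll make a small centring correction, then close.

Request:
move_arm --plan '[[[0,-0.001,0,-0.004,0],[0,0,0,0,0],[1,0,0,0,0],[1,0,0,0,0],[1,0,0,0,0],[1,0,0,0,0],[1,0,0,0,0],[1,0,0,0,0]]]'

```text
clock: 2.55
position: [0.5502, 0.1805, 0.3358]
eef_rot: [-0.601, -0.373, 0.372, 0.601]
contact_force: [3.0, 4.5, -2.5]
width: 0.0554
```

```bash
python3 - <<'E'
from h import *
s=read_state();print(s["position"],s["contact_force"],s["ft_torque"],s["clock"],s["width"],R.from_quat(s["eef_rot"]).as_matrix().round(3)[:,0])
E
```

```text
[0.55015512 0.18049849 0.33584336] [ 2.9921824   4.45255703 -2.45763171] [ 0.55448696 -0.36906072 -0.05362302] 2.55 0.055363032591882216 [0.444 0.896 0.002]
```

The pads hold 55.4 mm, which fits the 56 mm collar, but the TCP sits about 2.5 mm off along tool z because of earlier lag. I'll reopen, centre and regrip.

Request:
move_arm --plan '[[[0.7,0,0,0,0],[0,0,0,0.0025,0],[0,0,0,0,0],[1,0,0,0,0],[1,0,0,0,0],[1,0,0,0,0],[1,0,0,0,0],[1,0,0,0,0]]]'

```text
clock: 3.35
position: [0.5479, 0.1816, 0.3358]
eef_rot: [-0.601, -0.373, 0.372, 0.601]
contact_force: [2.7, 4.0, -1.6]
width: 0.0556
```

```bash
python3 - <<'E'
from h import *
s=read_state();print(s["position"],s["contact_force"],s["ft_torque"],s["clock"],s["width"],R.from_quat(s["eef_rot"]).as_matrix().round(3)[:,0])
E
```

```text
[0.54794201 0.18159008 0.33579028] [ 2.6793428   3.97323846 -1.62432523] [ 0.58763795 -0.41699425 -0.02615275] 3.35 0.05562907628585569 [0.444 0.896 0.002]
```

Request:
move_arm --plan '[[[1,0,0,0,-0.13],[1,0,0,0,-0.13],[1,0,0,0,-0.13],[1,0,0,0,-0.13],[1,0,0,0,-0.13],[1,0,0,0,-0.13],[1,0,0,0,-0.13],[1,0,0,0,-0.13]]]'

```text
clock: 4.15
position: [0.548, 0.1813, 0.3358]
eef_rot: [0.335, 0.623, -0.623, -0.334]
contact_force: [2.5, 1.7, -0.9]
width: 0.0558
```

Request:
move_arm --plan '[[[1,0,0,0,0],[1,0,0,0,0],[1,0,0,0,0],[1,0,0,0,0],[1,0,0,0,0],[1,0,0,0,0],[1,0,0,0,0],[1,0,0,0,0]]]'

```text
clock: 4.95
position: [0.548, 0.1812, 0.3358]
eef_rot: [0.338, 0.622, -0.621, -0.337]
contact_force: [3.1, 3.0, -3.2]
width: 0.0555
```

```bash
python3 - <<'E'
from h import *
s=read_state();x=R.from_quat(s["eef_rot"]).as_matrix()[:,0];print(s["position"],s["contact_force"],s["ft_torque"],s["clock"],s["width"],np.arctan2(x[1],x[0])-1.1108)
E
```

```text
[0.54795411 0.18124229 0.33581885] [ 3.13815539  3.00412046 -3.15923015] [ 0.58026039 -0.74495204 -0.02325526] 4.95 0.055464082252500956 1.0356416826753463
```

The tool turned 1.04 rad with no torque built up. I'll release, lift, and move off to clear the view.

Request:
move_arm --plan '[[[0,0,0,0,0],[0,0,0,0,0],[0,0,0,0,0],[0,0,0,0,0],[0,0,-0.025,0,0],[0,0,-0.035,0,0],[0,0,-0.035,0,0],[0,0,0,0,0]]]'

```text
clock: 5.75
position: [0.5487, 0.1812, 0.4373]
eef_rot: [0.339, 0.624, -0.62, -0.334]
contact_force: [0.0, 0.3, 1.3]
width: 0.0929
```

```bash
python3 - <<'E'
from h import *
s=read_state();M=R.from_quat(s["eef_rot"]).as_matrix();print(s["position"],s["contact_force"],s["clock"],s["width"]);print("tool shift for world (-.19,+.24,0):",M.T@[-.19,.24,0])
E
```

```text
[0.5486797  0.1812464  0.43731893] [0.01740726 0.32689015 1.33244389] 5.75 0.09286608138163989
tool shift for world (-.19,+.24,0): [ 0.30483969 -0.00126881  0.02776969]
```

Request:
move_arm --plan '[[[0,0.04,0,0.004,0],[0,0.045,0,0.004,0],[0,0.045,0,0.004,0],[0,0.045,0,0.004,0],[0,0.045,0,0.004,0],[0,0.045,0,0.004,0],[0,0.04,0,0.004,0],[0,0,0,0,0]]]'

```text
clock: 6.55
position: [0.3542, 0.4239, 0.4302]
eef_rot: [-0.334, -0.623, 0.623, 0.336]
contact_force: [0.6, 1.0, -0.2]
width: 0.0931
```

```bash
python3 - <<'E'
from h import *
d=get_image("top");s=get_image("side")
d0=np.load("top0.npy",allow_pickle=True).item()
c=np.zeros((600,790,3),np.uint8)
c[:400,:400]=cv2.resize(d["image"][165:215,155:205],(400,400),interpolation=cv2.INTER_CUBIC)
c[:390,400:]=cv2.resize(s["image"][135:175,230:270],(390,390),interpolation=cv2.INTER_CUBIC)
for i,q in enumerate((d0,d)): c[400:,200*i:200*i+200]=cv2.resize(q["image"][150:200,290:340],(200,200),interpolation=cv2.INTER_CUBIC)
s0=np.load("side0.npy",allow_pickle=True).item()
for i,q in enumerate((s0,s)): c[400:,400+195*i:595+195*i]=cv2.resize(q["image"][225:265,255:295],(195,200),interpolation=cv2.INTER_CUBIC)
cv2.imwrite("pics/end.png",c)
for n,q,(x0,x1,y0,y1) in(("top",d,(165,198,175,210)),("side",s,(235,268,138,165))):
    g=q["image"][y0:y1,x0:x1].min(2);k,l,st,ce=cv2.connectedComponentsWithStats((g>110).astype(np.uint8))
    for i in range(1,k):
        if st[i,4]>3:
            p=ray(q,*(ce[i]+[x0,y0]),.178);v=p[:2]-[.5475,.181];print(n,st[i],p.round(4),np.hypot(*v),np.arctan2(v[1],v[0]))
st=read_state();print(st["position"],st["clock"],st["contact_force"])
E
```

```text
top [15  1  7 12 40] [0.5662 0.1758 0.178 ] 0.0193640678292366 -0.27062379296438027
side [ 16   0  17  27 218] [0.5793 0.1753 0.178 ] 0.03229301921390402 -0.1775095068965625
[0.35667406 0.42142833 0.43020126] 6.65 [ 0.98358633 -0.80928109  0.29597388]
```

View pics/end.png

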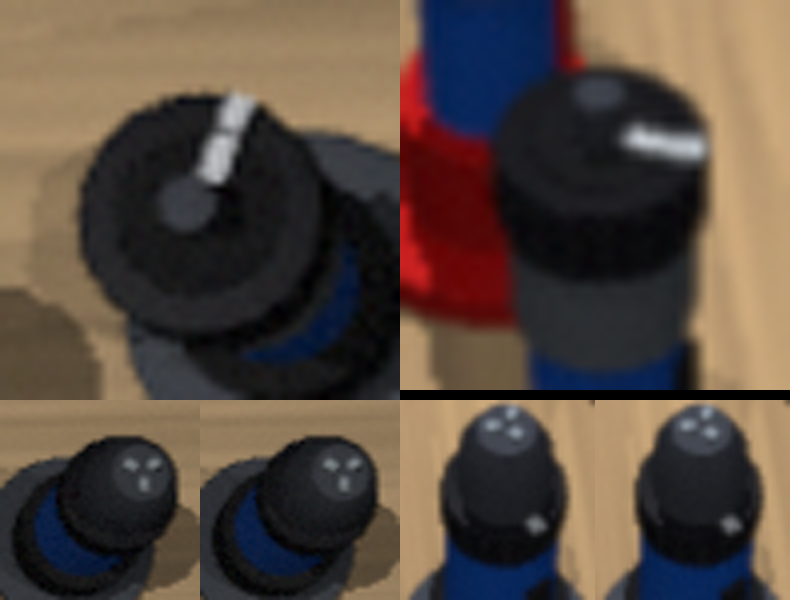

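The white rib at crop (237,110) is now in one line with the mark bar at (215,158). In both views the drill looks the same before and after. Handing in.

```bash
python3 -c "
from h import *
print(ctrl.sign_off())"
```

```text
the job is handed in; nothing more can be done
None
```

I turned the driver's clutch collar anticlockwise until its white rib lined up with the mark, let go and backed the arm off. I handed the job in at about 6.7 s, with the arm touching nothing; no verdict is reported.

- **The turn:** the rib started about 1.05 rad (two clicks) clockwise of the mark in both views. After one regrip to centre the fingers, the tool turned the collar 1.04 rad.
- **Driver, last check:** both camera views show the rib and the mark bar in one straight line. In the top view they merge into a single bar pointing at -0.27 rad, against about -0.31 rad measured for the mark at the start. I take the collar to be well within 0.2 rad.
- **Drill, last check:** its before and after crops look identical in both views, with the rib in the same place.
- **Checks that failed or disagreed:** in the last side view, the colour mask that should pick out the white marks also took in background, so I judged that view by eye. The first estimate of the collar's axis differed by about 2 mm between the cameras. The fingers closed on the collar at 55.4–55.8 mm, which fits its 56 mm.

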